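# Load ceramic balls into the carrier under the inspection microscope

## Robot

A 6-joint arm with a two-finger parallel gripper is mounted at the origin on the work surface. World frame = base frame: x ahead of the robot, y to its left, z up, the work surface at z = 0. Lengths are in m, angles in rad, forces in N, time in s.
With the tool pointing down it reaches from about 0.3 to 0.95 m from the base axis. Payload 3.1 kg.
Tool frame: the origin (TCP) lies midway between the tips of the shut fingers; the grasp point (between the pads) lies 19 mm behind it; z points along the fingers, y is the line along which they close (so a half turn about z gives the same grasp; the last joint's range is limited). The gripper opens to 85 mm and grips with 20 to 120 N. Pads are 22 mm wide; open, the fingers measure 114 mm over their backs; the gripper's body (76 mm by 85 mm) begins 54 mm behind the grasp point. The pads swing forward as they close: fully open they stand 13 mm farther back than shut.
Start: joints at [-1.315, 0.308, 1.634, -0, 1.2, -0.07], TCP at [0.2, -0.592, 0.231] pointing down, gripper open.
Joint ranges: [-3.06, 3.06], [-0.79, 1.96], [0.05, 2.63], [-1.19, 4.34], [0.05, 2.64], [-2.94, 2.94]. Speed limits (rad/s): [2.79, 2.79, 3.14, 3.14, 3.14, 3.14].

## Interface

Orientations are given as a unit quaternion [w, x, y, z].
In Python, from plant import r gives the robot as it stands.
- The arm moves only by the tool drive_tool, never from a script. Its argument "commands" is one flat list of numbers, 7 for each row, row after row: the shift along the world's x, y, z in m, then the turn, a rotation vector about the world's x, y, z in degrees, then the finger opening in m, from 0 to 0.0854. In form: [tx, ty, tz, wx, wy, wz, jaw, tx, ty, tz, wx, wy, wz, jaw, ...]. A call has 1 to 12 rows; each row shifts and turns the commanded pose from where the row before left it; what a row does not reach is not made up. A row lasts 1/12 s, in which the tool goes at most 41.7 mm and 7.16 degrees, less where a joint would pass 70% of its speed; a pose out of reach is approached as far as the arm can. A call with a gripper value outside its range is refused whole. The fingers move at their own pace and stop on an object; "squeeze" is the grip in N (left out, the last holds). Time passes only in rows, so rows that do not move let the fingers close. It gives the time, the measured TCP pose, the force, the opening and the grip force at its end, in the units of the state.
- r.state(): the state, without advancing time (a new reading comes with each control period).
- r.get_image(name): name is "scene" or "side" or "wrist"; returns a dict with "pixels" (480x640x3 uint8, red, green, blue), "fx", "fy", "cx", "cy" (pixels), "R" (3x3) and "t" (3): a world point X has camera coordinates R X + t; the wrist camera has in their place "hand_eye" (4x4, takes a point from camera to tool coordinates, whose origin is the TCP and whose axes are the flange's). Camera axes: x right, y down, z forward; pixel columns grow to the right and rows downward; lengths in m; the calibration is good to about 2 mm. A picture is of the moment at which its call begins: read the wrist's pose just before it. There is no depth.
- r.finish_job(): hands the job in; it is judged then, once.
The state is a dict: "time": time; "joint_pos": joint angles; "qvel": joint speeds; "joint_efforts": joint torques, N m; "tool_pos": TCP position; "tcp_rot": TCP orientation; "contact_force": force on the tool from outside, world axes, zero at the start; "wrist_torque": the same for the moment, N m; "width": opening from 0.0 (shut) to 1.0 (fully open); "grasp_force": force on a finger pad.
Only numpy, scipy, OpenCV 4.12 (cv2) and the standard library are available. Lean on these libraries where they do the work, as an engineer would, in place of code of your own. Each camera call takes 0.05 s, during which the arm holds its last target. There are 200 camera calls.

## Task

Load the three large ceramic balls from the parts tray into the carrier on the microscope stage, one ball in each of its three wells. The stage has been left at an unknown focus height: lower each ball gently until you feel it rest on the bottom of its well, and only then let go; never drop it or press it hard. Reach in under the lens head with a tilted tool without bumping the microscope, leave the small ball and the roller in their pockets, and do not disturb the other things on the table.

Things in the scene. Friction and masses are not known exactly. Their poses are not given: they have to be found in the camera images.
- microscope: Fixed video inspection microscope. Origin on the table under the middle of its stage; z up. White base plate 30 mm high, x -130 to +170, y -85 to +260 mm. White column 90 x 70 mm, centre x +70, y +215 mm, 410 mm tall. Black stage 250 x 130 mm, centred on the origin, on it a grey carrier bar 204 x 66 x 16 mm along x with three wells. Nothing stands on the -x and -y sides of the stage.
- lens_head (a point): Centre of the lower end of the black lens head, 233 mm above the table at the microscope's x +64, y 0 mm, right over the far well. Upright round body, radius 22 mm at this end, 30 mm from 12 mm up, 34 mm from 66 mm up, 205 mm tall. No room below it for a tool pointing straight down; one tilted 35 to 45 deg, leaning back to the microscope's -x side, fits.
- scope_arm (a point): Underside of the white arm that carries the lens head, midway along it, 270 mm above the table at the microscope's x +64, y +90 mm. The arm is 55 mm wide in x and 60 mm high and runs along the microscope's y from the column (y +190) to y -10 mm.
- well0 (a point): Marks the axis of the carrier's near (microscope's x -64 mm) well in plan. Its height, 66 mm above the table, is the well's mouth with the stage at its lowest; the stage stands anywhere from 0 to 20 mm higher (not measured, the same for all wells, stiff, stays put), so feel for it. Round well 43 mm wide, 6 mm deep, flat floor. A ball resting in it has its centre 14 mm above the real mouth.
- well1 (a point): Marks the axis of the carrier's middle (x 0) well in plan. Its height, 66 mm above the table, is the well's mouth with the stage at its lowest; the stage stands anywhere from 0 to 20 mm higher (not measured, the same for all wells, stiff, stays put), so feel for it. Round well 43 mm wide, 6 mm deep, flat floor. A ball resting in it has its centre 14 mm above the real mouth.
- well2 (a point): Marks the axis of the carrier's far (x +64 mm) well in plan. Its height, 66 mm above the table, is the well's mouth with the stage at its lowest; the stage stands anywhere from 0 to 20 mm higher (not measured, the same for all wells, stiff, stays put), so feel for it. Round well 43 mm wide, 6 mm deep, flat floor. A ball resting in it has its centre 14 mm above the real mouth.
- tray: Fixed grey plastic parts tray 190 x 165 x 16 mm on the table. Origin: centre of its underside; z up. Six square pockets 43 mm wide, 6 mm deep (floor 10 mm above the table), at x -60, 0 and +60 mm, y -42.5 and +42.5 mm. Three hold the balls, one the small ball, one the roller, one is empty; which is which varies, except that the empty one is the pocket at x +60, y +42.5 mm.
- ball1_center (a point): Centre of ball 1: plain white ceramic ball, diameter 40 mm, about 0.1 to 0.16 kg, loose, starting in a pocket of the tray (centre 30 mm above the table).
- ball1: The same ball 1; this origin is a point on its surface (its lowest at the start) that turns as it rolls: use point ball1_center for where it is.
- ball2_center (a point): Centre of ball 2: plain white ceramic ball, diameter 40 mm, about 0.1 to 0.16 kg, loose, starting in a pocket of the tray (centre 30 mm above the table).
- ball2: The same ball 2; this origin is a point on its surface (its lowest at the start) that turns as it rolls: use point ball2_center for where it is.
- ball3_center (a point): Centre of ball 3: plain white ceramic ball, diameter 40 mm, about 0.1 to 0.16 kg, loose, starting in a pocket of the tray (centre 30 mm above the table).
- ball3: The same ball 3; this origin is a point on its surface (its lowest at the start) that turns as it rolls: use point ball3_center for where it is.
- small_ball_center (a point): Centre of the small white ceramic ball, diameter 30 mm, in a pocket of the tray (centre 25 mm above the table, free to roll 6 mm). Not to be loaded.
- small_ball: The same small ball; origin on its surface, turns as it rolls.
- roller: White ceramic roller, an upright cylinder of diameter 40 mm and height 34 mm with a flat top, in a pocket of the tray. Origin: centre of its underside. Not to be loaded.
- eyepiece: Black eyepiece standing on the table, diameter 36 mm, 52 mm tall. Bystander. Origin: centre of its underside.
- objective: Steel objective standing on the table, diameter 30 mm, 46 mm tall. Bystander. Origin: centre of its underside.
- dish: Flat glass dish, diameter 90 mm, 16 mm tall. Bystander. Origin: centre of its underside.
- wash_bottle: White plastic bottle, diameter 56 mm, 140 mm tall. Bystander. Origin: centre of its underside.
- jar: Amber glass jar, diameter 56 mm, 65 mm tall. Bystander. Origin: centre of its underside.
Not all that is in view belongs to the job. Leave any red look-alike of the ball1 alone.

How it is judged:
By the outcome, as a careful person would: the job done as asked, in the order asked, and still so for the second after the job is handed in, with the robot touching nothing.
It also fails if it takes over 72 s, if anything falls off the work surface, if the arm or the gripper's body presses on something with over 40 N, if the wrist force passes 120 N, or if a joint passes its speed limit or range.

## Working session

There is one attempt and no reset: what is moved stays moved. The work goes in short steps, Python scripts to look and compute and a tool call to move; the robot and the scene stay as the last step left them, time stands still between calls to the robot, and variables do not carry over. Pictures are saved under pics/ and viewed, at most 10 in all, crops included, and the job is handed in when it is done.

Besides the shell and the picture viewer there is one more tool, called after "Call:" as a command line: name --argument value ..., lists and objects as JSON in quotes. drive_tool: Moves the arm, as the interface text tells. Its arguments: {"type":"object","properties":{"commands":{"type":"array"},"squeeze":{"type":"number"}},"required":["commands"]}

```bash
ls; mkdir -p pics; python3 - <<'E'
from plant import r
import cv2,pickle
s=r.state();print(s)
D={}
for n in("scene","side","wrist"):
    D[n]=r.get_image(n);cv2.imwrite(f"pics/{n}0.png",D[n]["pixels"][:,:,::-1])
    print(n,{k:v for k,v in D[n].items() if k!="pixels"})
pickle.dump((s,D),open("d0.pkl","wb"))
E
```

```text
pics
{'time': 0.0, 'joint_pos': array([-1.31468421e+00,  3.09012484e-01,  1.63520049e+00,  2.11738040e-06,
        1.19973024e+00, -6.96735781e-02]), 'qvel': array([ 8.58034605e-05, -1.77184665e-03, -1.66004329e-03, -6.32401848e-04,
       -8.05570217e-04, -6.17105544e-04]), 'joint_efforts': array([-2.19058979e-04, -4.15255737e+01, -2.76663154e+01, -7.89646970e-05,
        1.02176666e-02, -9.66035827e-06]), 'tool_pos': array([ 0.19981068, -0.59131467,  0.23003581]), 'tcp_rot': array([-1.17026687e-03,  9.86761651e-01,  1.62172941e-01, -1.08418033e-04]), 'contact_force': array([-1.09897695,  0.29942908, -0.54516328]), 'wrist_torque': array([-0.04302381, -0.00595786, -0.04202056]), 'grasp_force': 0.0, 'width': 0.999228935947324}
scene {'fx': 607.4716695354508, 'fy': 607.4716695354508, 'cx': 316.65632967394, 'cy': 233.43166775334646, 'R': array([[ 0.89142453,  0.45307622, -0.00917804],
       [ 0.31434291, -0.63280237, -0.70763669],
       [-0.32642125,  0.62791966, -0.70651686]]), 't': array([-0.4543453 , -0.11261358,  1.66712703])}
side {'fx': 450.34380763525064, 'fy': 450.34380763525064, 'cx': 320.2067713735393, 'cy': 238.89025352235493, 'R': array([[-0.98543145, -0.16884648, -0.02038944],
       [-0.07556339,  0.54207243, -0.83692751],
       [ 0.15236482, -0.82319399, -0.54693383]]), 't': array([0.53810349, 0.26522269, 0.99954066])}
wrist {'fx': 384.45692310572264, 'fy': 384.45692310572264, 'cx': 325.31372004237085, 'cy': 241.71310006715314, 'hand_eye': array([[ 1.82211097e-03, -9.49505433e-01, -3.13745300e-01,
         8.07096578e-02],
       [ 9.99998330e-01,  1.68498576e-03,  7.08233068e-04,
         3.56367421e-04],
       [-1.43814783e-04, -3.13746066e-01,  9.49506917e-01,
        -1.43049254e-01],
       [ 0.00000000e+00,  0.00000000e+00,  0.00000000e+00,
         1.00000000e+00]])}
```

View pics/scene0.png

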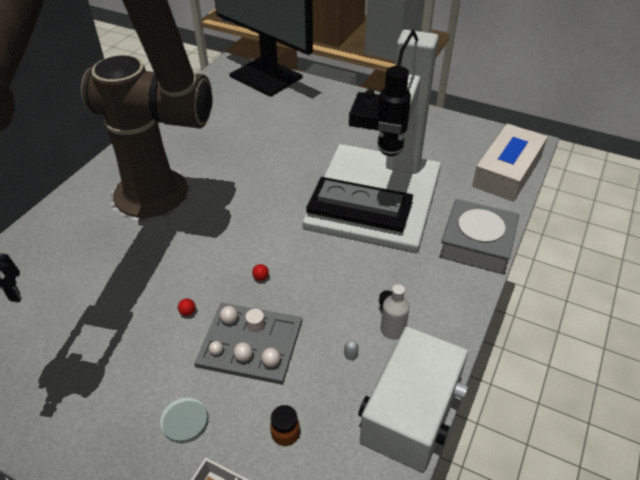

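View pics/side0.png

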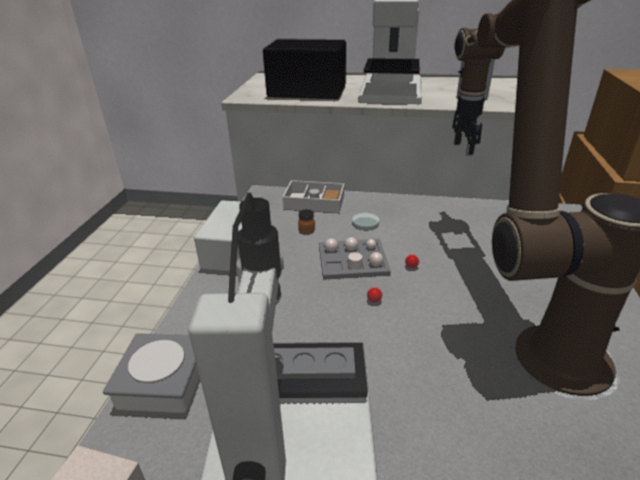

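View pics/wrist0.png

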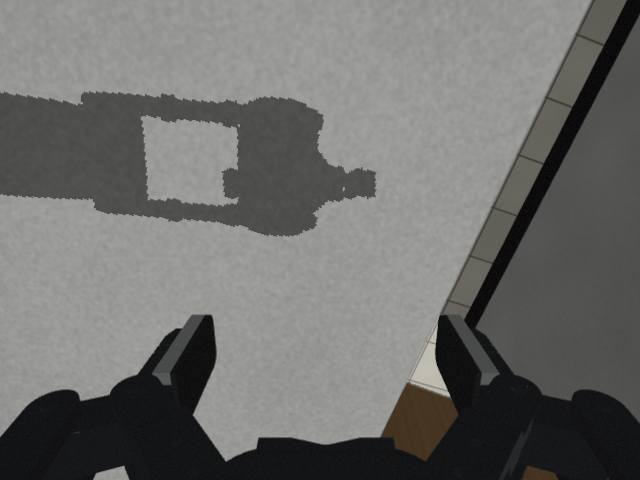

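Scene view: the tray is at about (250,342). It holds white balls at (229,315), (243,352) and (271,357), the small ball at (216,348) and the roller at (255,320). The red look-alikes are at (187,307) and (260,272), and the carrier at about (362,200). I'll measure these next.

```bash
cat > h.py <<'E'
import numpy as np,cv2,pickle
from scipy.spatial.transform import Rotation as Ro
def rotq(q): return Ro.from_quat([q[1],q[2],q[3],q[0]]).as_matrix()
def cam(d,s=None):
    K=np.array([[d["fx"],0,d["cx"]],[0,d["fy"],d["cy"]],[0,0,1]])
    if "R" in d: return K,d["R"],np.array(d["t"])
    T=np.eye(4);T[:3,:3]=rotq(s["tcp_rot"]);T[:3,3]=s["tool_pos"];T=T@d["hand_eye"]
    return K,T[:3,:3].T,-T[:3,:3].T@T[:3,3]
def ray(c,p,z):
    K,R,t=c;o=-R.T@t;v=R.T@np.linalg.solve(K,[p[0],p[1],1]);return o+v*(z-o[2])/v[2]
def proj(c,X):
    K,R,t=c;x=K@(R@np.asarray(X,float)+t);return x[:2]/x[2]
def tri(c1,p1,c2,p2):
    P=[c[0]@np.c_[c[1],c[2]] for c in(c1,c2)]
    X=cv2.triangulatePoints(P[0],P[1],np.array(p1,float),np.array(p2,float));return (X[:3]/X[3]).ravel()
E
python3 - <<'E'
from h import *
s,D=pickle.load(open("d0.pkl","rb"));c={n:cam(D[n],s) for n in D}
for n,roi in(("scene",(195,295,305,385)),("side",(315,232,392,280))):
    im=D[n]["pixels"].astype(int);x0,y0,x1,y1=roi
    m=np.zeros(im.shape[:2],np.uint8);sub=im[y0:y1,x0:x1];m[y0:y1,x0:x1]=(sub.min(2)>125)
    # tray white objects are pinkish: r-b
    m[y0:y1,x0:x1]&=((sub[...,0]-sub[...,2])>8).astype(np.uint8)
    k,l,st,ce=cv2.connectedComponentsWithStats(m)
    for i in range(1,k):
        if st[i,4]>15: 
            b=st[i];pc=(b[0]+b[2]/2-.5,b[1]+b[3]/2-.5);print(n,b,ce[i].round(1),ray(c[n],pc,.03).round(4))
for p,z in(((340,147),.03),((440,165),.03),((417,246),.03),((305,228),.03),((220,305),.016),((301,317),.016),((284,380),.016),((197,362),.016),((338,190),.076),((361,195),.076)): print(p,ray(c["scene"],p,z).round(3))
im=D["scene"]["pixels"][140:260,295:450][:,:,::-1];cv2.imwrite("pics/cs.png",cv2.resize(im,None,fx=4,fy=4,interpolation=cv2.INTER_CUBIC))
a=cv2.resize(D["scene"]["pixels"][295:390,190:310][:,:,::-1],(480,380),interpolation=cv2.INTER_CUBIC)
cv2.imwrite("pics/ct.png",a)
im=cv2.resize(D["side"]["pixels"][335:410,265:375][:,:,::-1],None,fx=3,fy=3);
E
```

```text
scene [220 306  16  14 179] [227.6 312.4] [ 0.429  -0.2729  0.03  ]
scene [245 308  19  16 226] [254.1 315.5] [ 0.4854 -0.2539  0.03  ]
scene [209 341  12  12 108] [214.8 346.2] [ 0.4533 -0.3604  0.03  ]
scene [234 342  17  16 206] [241.8 349.6] [ 0.5088 -0.341   0.03  ]
scene [262 348  17  16 208] [269.8 355.1] [ 0.5684 -0.3276  0.03  ]
side [345 237  12   9  76] [350.9 240.9] [ 0.5144 -0.3595  0.03  ]
side [325 238  13   9  81] [330.9 242. ] [ 0.5718 -0.346   0.03  ]
side [367 239   9   6  43] [370.8 241.7] [ 0.4532 -0.3653  0.03  ]
side [348 252  14   9  96] [354.7 256.3] [ 0.4942 -0.2835  0.03  ]
side [370 252  13   9  86] [375.9 256.2] [ 0.4334 -0.2922  0.03  ]
(340, 147) [0.393 0.379 0.03 ]
(440, 165) [0.679 0.427 0.03 ]
(417, 246) [0.73  0.103 0.03 ]
(305, 228) [0.458 0.038 0.03 ]
(220, 305) [ 0.395 -0.254  0.016]
(301, 317) [ 0.574 -0.202  0.016]
(284, 380) [ 0.618 -0.358  0.016]
(197, 362) [ 0.435 -0.402  0.016]
(338, 190) [0.492 0.157 0.076]
(361, 195) [0.552 0.165 0.076]
```

View pics/cs.png

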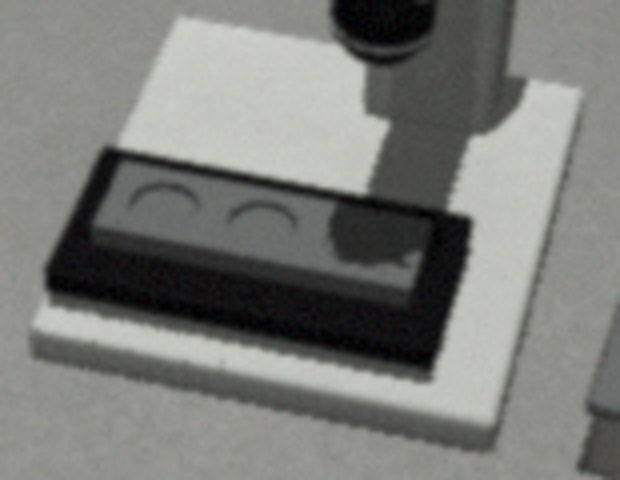

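View pics/ct.png

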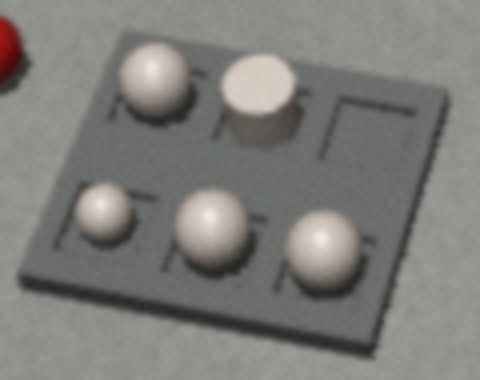

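The enlarged tray crop confirms the three plain balls at crop (155,83), (213,230) and (324,251). The small ball is at (104,213), the flat-topped roller at (259,100), and the empty pocket is top right. The red balls are outside the tray. Next I'll fit rigid poses from the corners.

```bash
python3 - <<'E'
from h import *
s,D=pickle.load(open("d0.pkl","rb"));c=cam(D["scene"])
def fit(loc,px,off,z):
    W=np.array([ray(c,(np.array(p)+.5)/4-.5+off,z)[:2] for p in px]);L=np.array(loc)/1000
    a=L-L.mean(0);b=W-W.mean(0);H=a.T@b
    th=np.arctan2(H[0,1]-H[1,0],H[0,0]+H[1,1]);R=np.array([[np.cos(th),-np.sin(th)],[np.sin(th),np.cos(th)]])
    t=W.mean(0)-R@L.mean(0);print("th",np.degrees(th).round(2),"o",t.round(4),"res mm",((L@R.T+t-W)*1000).round(1).tolist());return R,t
A=[295,140];B=[190,295]
print("base");R,t=fit([(-130,260),(170,260),(170,-85),(-130,-85)],[(180,18),(582,90),(497,425),(33,330)],A,.03)
for x in(-64,0,64):print(x,(R@[x/1000,0]+t).round(4))
for z in(.066,.076,.086):
    print("carrier",z);fit([(-102,33),(102,33),(102,-33),(-102,-33)],[(118,160),(432,212),(412,290),(93,230)],A,z)
print("tray");R,t=fit([(-95,82.5),(95,82.5),(95,-82.5),(-95,-82.5)],[(125,32),(450,90),(374,343),(22,272)],B,.016)
for p in((155,83),(213,230),(324,251)):
    w=ray(c,(np.array(p)+.5)/4-.5+B,.03)[:2];print("ball",w.round(4),"tray",(R.T@(w-t)).round(4))
p=ray(c,(np.array((104,213))+.5)/4-.5+B,.025)[:2];print("small",p,R.T@(p-t));p=ray(c,(np.array((260,83))+.5)/4-.5+B,.044)[:2];print("roller",p,R.T@(p-t))
E
```

```text
base
th 9.86 o [0.555  0.1577] res mm [[-4.0, 1.1], [3.3, 3.7], [2.8, -2.5], [-2.0, -2.3]]
-64 [0.4919 0.1467]
0 [0.555  0.1577]
64 [0.6181 0.1686]
carrier 0.066
th 11.39 o [0.5463 0.1742] res mm [[3.2, -2.2], [-0.2, -4.7], [-2.7, 4.7], [-0.3, 2.2]]
carrier 0.076
th 11.39 o [0.5505 0.1636] res mm [[2.1, -2.0], [0.7, -4.2], [-1.7, 4.5], [-1.2, 1.7]]
carrier 0.086
th 11.39 o [0.5548 0.153 ] res mm [[1.1, -1.9], [1.6, -3.6], [-0.6, 4.3], [-2.1, 1.1]]
tray
th 14.06 o [ 0.5046 -0.3033] res mm [[-0.6, 1.2], [0.4, 1.4], [0.4, -0.8], [-0.1, -1.8]]
ball [ 0.435  -0.2787] tray [-0.0615  0.0408]
ball [ 0.5138 -0.3457] tray [-0.0013 -0.0433]
ball [ 0.5718 -0.331 ] tray [ 0.0585 -0.0432]
small [ 0.45481311 -0.35962762] [-0.0619667  -0.04255024]
roller [ 0.4929907  -0.26169008] [-0.00113639  0.04317586]
```

Both fits agree with the given sizes: tray pockets within 2 mm, microscope yaw about 10–11°. I'll load the far well first, so the tilted gripper body never passes over a loaded neighbouring well. The first move goes above the right-hand ball.

Call:
drive_tool --commands '[0.031, 0.0217, -0.005, 0, 0, -0.39, 0.062, 0.031, 0.0217, -0.005, 0, 0, -0.39, 0.062, 0.031, 0.0217, -0.005, 0, 0, -0.39, 0.062, 0.031, 0.0217, -0.005, 0, 0, -0.39, 0.062, 0.031, 0.0217, -0.005, 0, 0, -0.39, 0.062, 0.031, 0.0217, -0.005, 0, 0, -0.39, 0.062, 0.031, 0.0217, -0.005, 0, 0, -0.39, 0.062, 0.031, 0.0217, -0.005, 0, 0, -0.39, 0.062, 0.031, 0.0217, -0.005, 0, 0, -0.39, 0.062, 0.031, 0.0217, -0.005, 0, 0, -0.39, 0.062, 0.031, 0.0217, -0.005, 0, 0, -0.39, 0.062, 0.031, 0.0217, -0.005, 0, 0, -0.39, 0.062]' --squeeze 30

```text
time: 1.15
tool_pos: [0.5731, -0.3302, 0.1706]
tcp_rot: [-0.0, 0.993, 0.122, -0.0]
contact_force: [0.2, -0.8, 0.4]
width: 0.729
grasp_force: 0.0
```

```bash
cat > look.py <<'E'
from h import *
from plant import r
import sys
s=r.state();d=r.get_image("wrist");cv2.imwrite(f"pics/{sys.argv[1]}.png",d["pixels"][:,:,::-1]);pickle.dump((s,d),open(f"{sys.argv[1]}.pkl","wb"))
Rm=rotq(s["tcp_rot"]);print(s["time"],s["tool_pos"].round(4),"x ang",np.degrees(np.arctan2(Rm[1,0],Rm[0,0])).round(2),"z",Rm[:,2].round(4),s["width"].round(3),s["contact_force"].round(2))
E
python3 look.py w1; python3 - <<'E'
from h import *
s,d=pickle.load(open("w1.pkl","rb"));c=cam(d,s);im=d["pixels"].astype(int)
m=((im.min(2)>120)&(im[...,0]-im[...,2]>8)).astype(np.uint8)
k,l,st,ce=cv2.connectedComponentsWithStats(m)
for i in range(1,k):
    if st[i,4]>300:
        cs,_=cv2.findContours((l==i).astype(np.uint8),0,2);(x,y),rad=cv2.minEnclosingCircle(cs[0]);print(st[i],(x,y),rad,ray(c,(x,y),.03).round(4))
E
```

```text
[ 301  279   49   45 1625] (325.0, 299.5) 24.005306243896484 [ 0.5122 -0.3457  0.03  ]
[ 191  283   47   40 1106] (214.60755920410156, 303.04071044921875) 23.79241943359375 [ 0.487  -0.2587  0.03  ]
[309 346  33  30 763] (325.0769348144531, 359.30767822265625) 16.495555877685547 [ 0.4566 -0.3597  0.03  ]Traceback (most recent call last):
  File "look.py", line 5, in <module>
    Rm=rotq(s["tcp_rot"]);print(s["time"],s["tool_pos"].round(4),"x ang",np.degrees(np.arctan2(Rm[1,0],Rm[0,0])).round(2),"z",Rm[:,2].round(4),s["width"].round(3),s["contact_force"].round(2))
                                                                                                                                               ^^^^^^^^^^^^^^^^
AttributeError: 'float' object has no attribute 'round'
```

View pics/w1.png

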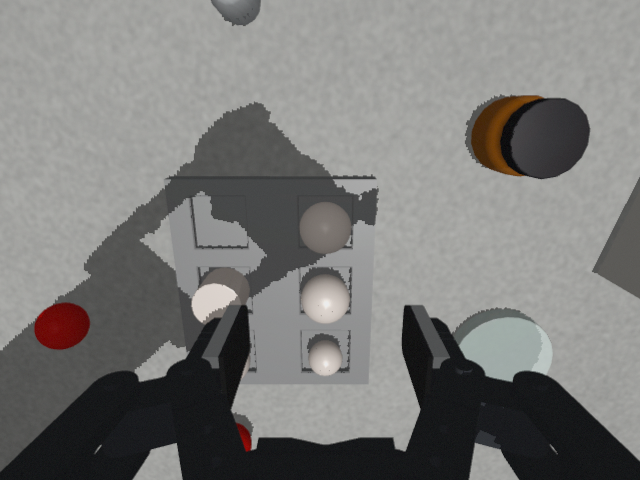

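The wrist view shows the target ball in shadow at (325,227) and the middle ball at (325,299). The roller is at (217,300), the small ball at (325,357), and the finger tips are near (243,307) and (407,307).

```bash
sed -i 's/s\["width"\].round(3)/round(s["width"],3)/' look.py; python3 - <<'E'
from h import *
s,d=pickle.load(open("w1.pkl","rb"));c=cam(d,s)
for p in((325,227),(325,299.5)):print(ray(c,p,.03).round(4))
T=d["hand_eye"];K=c[0]
def tip(p,y):
    v=T[:3,:3]@np.linalg.solve(K,[p[0],p[1],1]);o=T[:3,3];return (o+v*(y-o[1])/v[1]).round(4)
for p in((243,307),(407,307),(241,370),(410,370)): print(tip(p,.031*np.sign(p[0]-325)))
d0=pickle.load(open("d0.pkl","rb"))[1]["wrist"]
for p in((213,316),(438,316)): print("open",tip(p,.0427*np.sign(p[0]-325)))
E
```

```text
[ 0.572  -0.3308  0.03  ]
[ 0.5122 -0.3457  0.03  ]
[ 0.0108 -0.031  -0.0112]
[ 0.0126  0.031  -0.0143]
[-0.01   -0.031  -0.0216]
[-0.0065  0.031  -0.0261]
open [ 0.0071 -0.0427 -0.0116]
open [ 0.0092  0.0427 -0.015 ]
```

Call:
drive_tool --commands '[-0.0002, -0.0002, -0.03, 0, 0, 0, 0.044, -0.0002, -0.0001, -0.03, 0, 0, 0, 0.044, -0.0002, -0.0001, -0.03, 0, 0, 0, 0.044, 0, 0, 0, 0, 0, 0, 0.044, 0, 0, 0, 0, 0, 0, 0.044]'

```text
time: 1.62
tool_pos: [0.5692, -0.3308, 0.0786]
tcp_rot: [-0.002, 0.993, 0.122, -0.002]
contact_force: [0.6, -0.3, 0.3]
width: 0.514
grasp_force: 0.0
```

```bash
python3 look.py w2; python3 -c "
import cv2;a=cv2.imread('pics/w2.png')[200:440,200:450];cv2.imwrite('pics/w2c.png',cv2.resize(a,None,fx=2.4,fy=2.4,interpolation=2))"
```

```text
1.6167 [ 0.5692 -0.3308  0.0786] x ang 13.99 z [-0.0053  0.0036 -1.    ] 0.514 [ 0.6  -0.29  0.31]
```

View pics/w2c.png

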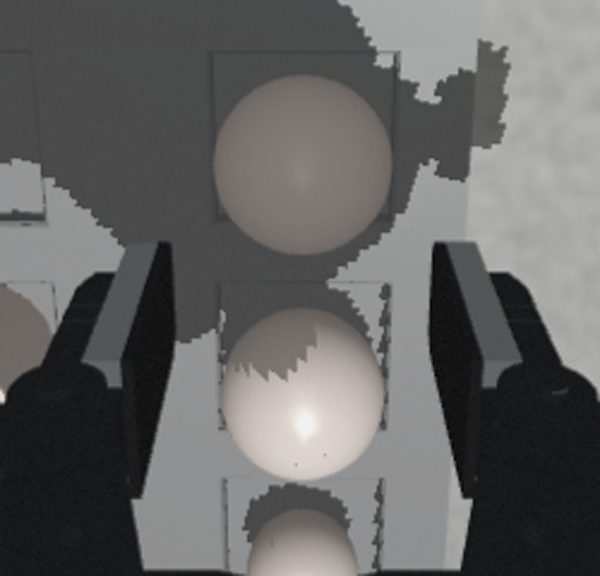

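The crop shows both pads straddling the line of the balls. The inner tip corners are near crop (173,243) and (433,243), and the target ball is at (303,165).

```bash
python3 - <<'E'
from h import *
s,d=pickle.load(open("w2.pkl","rb"));T=d["hand_eye"];K=cam(d,s)[0]
w=s["width"]*.0854/2
for q in((165,243),(173,243),(175,340),(122,360),(140,495),(433,243),(440,243),(430,338),(483,360),(467,495)):
    p=np.array(q)/2.4+200-.3;y=w*np.sign(q[0]-300)
    v=T[:3,:3]@np.linalg.solve(K,[p[0],p[1],1]);o=T[:3,3];print(q,(o+v*(y-o[1])/v[1]).round(4))
print(ray(cam(d,s),np.array([303,165])/2.4+199.7,.03))
E
```

```text
(165, 243) [ 0.011  -0.0219 -0.0065]
(173, 243) [ 0.0066 -0.0219  0.0021]
(175, 340) [-0.011  -0.0219 -0.0008]
(122, 360) [ 0.0138 -0.0219 -0.0438]
(140, 495) [-0.0116 -0.0219 -0.0384]
(433, 243) [ 0.0116  0.0219 -0.0075]
(440, 243) [ 0.015   0.0219 -0.0143]
(430, 338) [-0.005   0.0219 -0.0095]
(483, 360) [ 0.0175  0.0219 -0.0491]
(467, 495) [-0.0051  0.0219 -0.0457]
[ 0.57135986 -0.33091241  0.03      ]
```

Call:
drive_tool --commands '[0, 0, -0.02, 0, 0, 0, 0.054, 0.0003, 0.0003, -0.02, 0, 0, 0, 0.054, 0, 0, -0.012, 0, 0, 0, 0.054, 0, 0, -0.0085, 0, 0, 0, 0.054, 0, 0, 0, 0, 0, 0, 0.054, 0, 0, 0, 0, 0, 0, 0.054]'

```text
time: 2.17
tool_pos: [0.5721, -0.3323, 0.0216]
tcp_rot: [0.0, 0.993, 0.122, 0.0]
contact_force: [0.2, 0.0, 0.0]
width: 0.628
grasp_force: 0.0
```

Call:
drive_tool --commands '[0, 0.0005, -0.001, 0, 0, 0, 0.03, 0, 0, 0, 0, 0, 0, 0.03, 0, 0, 0, 0, 0, 0, 0.03, 0, 0, 0, 0, 0, 0, 0.03, 0, 0, 0, 0, 0, 0, 0.03]' --squeeze 35

```text
time: 2.58
tool_pos: [0.5729, -0.3321, 0.0214]
tcp_rot: [0.001, 0.993, 0.122, 0.001]
contact_force: [-0.2, -0.3, 6.6]
width: 0.448
grasp_force: 35.0
```

Call:
drive_tool --commands '[0, 0, 0.015, 0, 0, 0, 0.03, 0, 0, 0.03, 0, 0, 0, 0.03, 0, 0, 0.035, 0, 0, 0, 0.03, 0, 0, 0.035, 0, 0, 0, 0.03, -0.014, 0.035, 0.01, 0, 0, -0.45, 0.03, -0.014, 0.035, 0.01, 0, 0, -0.45, 0.03, -0.014, 0.035, 0.01, 0, 0, -0.45, 0.03, -0.014, 0.035, 0.01, 0, 0, -0.45, 0.03, -0.014, 0.035, 0.01, 0, 0, -0.45, 0.03, -0.014, 0.035, 0.01, 0, 0, -0.45, 0.03, -0.014, 0.035, 0.01, 0, 0, -0.45, 0.03, -0.014, 0.035, 0.01, 0, 0, -0.45, 0.03]'

```text
time: 3.58
tool_pos: [0.458, -0.0498, 0.2153]
tcp_rot: [-0.0, 0.996, 0.09, -0.0]
contact_force: [1.0, 0.8, -1.7]
width: 0.446
grasp_force: 35.6
```

Call:
drive_tool --commands '[-0.012, 0.034, 0.004, 1.04, -5.61, 0, 0.03, -0.012, 0.034, 0.004, 1.04, -5.61, 0, 0.03, -0.012, 0.034, 0.004, 1.04, -5.61, 0, 0.03, -0.012, 0.034, 0.004, 1.04, -5.61, 0, 0.03, -0.012, 0.034, 0.004, 1.04, -5.61, 0, 0.03, -0.004, 0.006, 0.002, 1.04, -5.61, 0, 0.03, 0, 0, 0, 1.04, -5.61, 0, 0.03, 0, 0, 0, 0, 0, 0, 0.03, 0, 0, 0, 0, 0, 0, 0.03]'

```text
time: 4.33
tool_pos: [0.3935, 0.1245, 0.2349]
tcp_rot: [-0.031, 0.937, 0.086, 0.338]
contact_force: [0.6, 0.0, -1.1]
width: 0.448
grasp_force: 35.7
```

```bash
python3 look.py w3
```

```text
4.3333 [0.3935 0.1245 0.2349] x ang 10.42 z [ 0.6279  0.1168 -0.7695] 0.448 [ 0.65  0.04 -1.1 ]
```

View pics/w3.png

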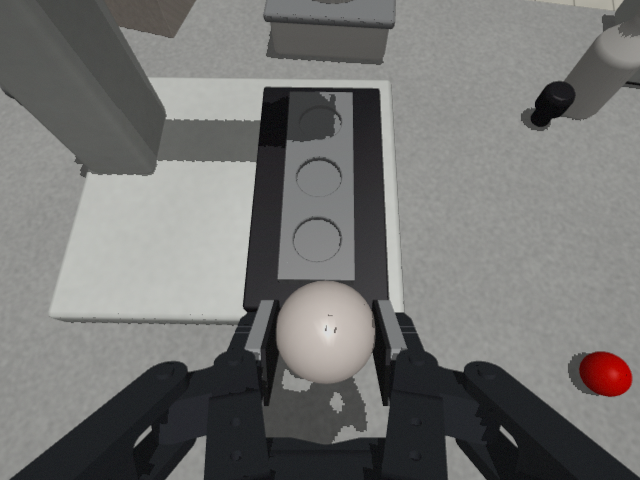

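The wrist view shows the three wells at (318,240), (319,178) and (321,123), with the held ball at (326,332) clear in front of them.

```bash
python3 - <<'E'
from h import *
from scipy.optimize import least_squares
s,d=pickle.load(open("w3.pkl","rb"));c=cam(d,s)
im=cv2.cvtColor(d["pixels"],cv2.COLOR_RGB2GRAY)
# rims measured: left/right/top/bottom extents by eye, mid of rim ellipse
# carrier corners mask
px=[(317.5,240.5),(319,178),(321,124)];wx=[-.064,0,.064]
K,R,t=c
print("cam",-R.T@t)
def pr(p):
    x,y,th,z=p;return np.concatenate([proj(c,[x+a*np.cos(th),y+a*np.sin(th),z])-q for a,q in zip(wx,px)])
f=least_squares(pr,[.553,.158,.18,.076],x_scale=[.01,.01,.01,.01]);print(f.x.round(4),np.degrees(f.x[2]),f.fun.round(1))
for z in(.066,.076,.086):
    g=least_squares(lambda p:pr([*p,z]),[.553,.158,.18],x_scale=.01);x,y,th=g.x;print(z,g.x.round(4),np.degrees(th).round(2),g.cost,[(round(x+a*np.cos(th),4),round(y+a*np.sin(th),4)) for a in wx])
# base plate visible corner check at z=.03
for p in((391,82),(400,325),(52,318)):print(ray(c,p,.03).round(4))
T=d["hand_eye"];v=np.linalg.solve(K,[326,332,1]);v/=np.linalg.norm(v)
ang=np.arctan(50/384.5*1);print("ball in tool",(T[:3,:3]@(v*.02/np.sin(50/np.hypot(384.5,90)))+T[:3,3]).round(4))
E
python3 -c "
import cv2;a=cv2.imread('pics/w3.png')[90:290,250:390];cv2.imwrite('pics/w3c.png',cv2.resize(a,None,fx=3,fy=3,interpolation=2))"
```

```text
cam [0.36518276 0.11877459 0.39647651]
[0.5522 0.1599 0.1643 0.075 ] 9.411274674397912 [-0.1 -0.2  0.2  0.4 -0.1 -0.2]
0.066 [0.5571 0.161  0.164 ] 9.39 2.649908234539111 [(np.float64(0.494), np.float64(0.1505)), (np.float64(0.5571), np.float64(0.161)), (np.float64(0.6203), np.float64(0.1714))]
0.076 [0.5516 0.1597 0.1643] 9.41 0.18167692076862324 [(np.float64(0.4885), np.float64(0.1493)), (np.float64(0.5516), np.float64(0.1597)), (np.float64(0.6148), np.float64(0.1702))]
0.086 [0.5461 0.1585 0.1646] 9.43 4.356224387188584 [(np.float64(0.483), np.float64(0.148)), (np.float64(0.5461), np.float64(0.1585)), (np.float64(0.6093), np.float64(0.169))]
[0.7273 0.1049 0.03  ]
[0.4363 0.0606 0.03  ]
[0.3822 0.3865 0.03  ]
ball in tool [-0.0018  0.0006 -0.0077]
```

View pics/w3c.png

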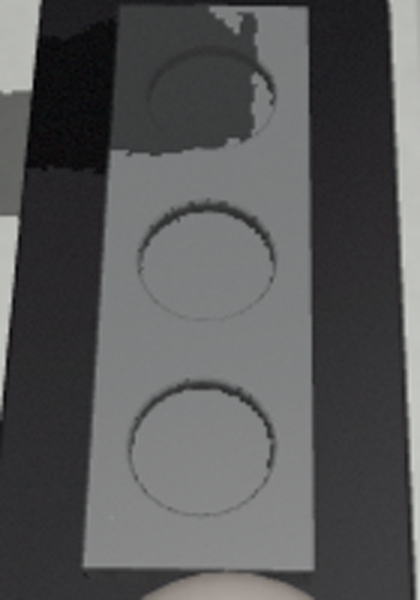

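```bash
cat > plan.py <<'E'
from h import *
from scipy.optimize import least_squares
s,d=pickle.load(open("w3.pkl","rb"));c=cam(d,s)
E=[(128,275,380,515),(138,275,201,320),(148,276,46,145)]
E=np.array(E)/3+[249.7,249.7,89.7,89.7];wx=[-.064,0,.064]
a=np.linspace(0,2*np.pi,72,endpoint=False)
def res(p):
    x,y,th,z=p;o=[]
    for w,e in zip(wx,E):
        q=np.array([proj(c,[x+w*np.cos(th)+.0215*np.cos(k),y+w*np.sin(th)+.0215*np.sin(k),z]) for k in a])
        o+=[q[:,0].min()-e[0],q[:,0].max()-e[1],q[:,1].min()-e[2],q[:,1].max()-e[3]]
    return o
f=least_squares(res,[.552,.16,.165,.076],x_scale=.01,diff_step=1e-4);print(f.x.round(4),np.degrees(f.x[2]).round(2),np.round(f.fun,1))
x,y,th,z=f.x;print([(round(x+w*np.cos(th),4),round(y+w*np.sin(th),4)) for w in wx])
E
python3 plan.py
```

```text
[0.5524 0.1604 0.165  0.0787] 9.45 [ 0.3 -0.4  0.2  0.   0.4 -0.1  0.1 -0.3  0.  -0.2 -0.9  0.8]
[(np.float64(0.4893), np.float64(0.1499)), (np.float64(0.5524), np.float64(0.1604)), (np.float64(0.6155), np.float64(0.1709))]
```

```bash
python3 - <<'E'
from h import *
from plant import r
s=r.state();print(s["joint_pos"].round(2))
Rm=rotq(s["tcp_rot"]);P=lambda x,y,z:Rm@[x,y,z]+s["tool_pos"]
for n in("scene","side"):
    d=r.get_image(n);pickle.dump(d,open(n+"1.pkl","wb"));c=cam(d);g=cv2.cvtColor(d["pixels"],cv2.COLOR_RGB2GRAY)
    print(n)
    for z in(-.02,-.09,-.13,-.15,-.18,-.21):
        row=[]
        for x in np.arange(-.1,.111,.01):
            u,v=proj(c,P(x,0,z)).round().astype(int);row.append(int(g[v,u]) if 0<=u<640 and 0<=v<480 else -1)
        print(z,row)
E
```

```text
[ 0.22 -0.57  2.54 -0.05  0.47  1.64]
scene
-0.02 [135, 139, 138, 135, 138, 134, 137, 26, 18, 91, 175, 201, 157, 123, 138, 138, 140, 136, 137, 133, 132, 136]
-0.09 [138, 135, 132, 138, 132, 102, 50, 49, 15, 19, 13, 13, 11, 15, 19, 38, 137, 132, 79, 51, 48, 80]
-0.13 [141, 138, 137, 136, 136, 96, 11, 17, 18, 17, 21, 21, 20, 19, 17, 12, 14, 2, 5, 5, 14, 66]
-0.15 [136, 138, 139, 136, 140, 93, 11, 12, 14, 21, 17, 23, 18, 20, 21, 12, 13, 9, 9, 10, 33, 35]
-0.18 [136, 134, 136, 136, 133, 130, 76, 41, 53, 48, 58, 73, 64, 94, 38, 7, 9, 4, 3, 1, 33, 42]
-0.21 [131, 132, 129, 132, 131, 134, 28, 24, 32, 35, 37, 46, 50, 50, 43, 43, 41, 40, 6, 10, 10, 5]
side
-0.02 [139, 137, 136, 133, 139, 139, 139, 122, 39, 50, 134, 215, 179, 128, 135, 59, 65, 115, 93, 98, 116, 123]
-0.09 [133, 135, 132, 137, 139, 134, 136, 74, 36, 42, 34, 41, 37, 40, 50, 120, 140, 139, 138, 139, 142, 138]
-0.13 [139, 136, 137, 138, 139, 142, 28, 31, 31, 32, 34, 38, 36, 40, 132, 136, 138, 137, 136, 136, 134, 132]
-0.15 [137, 137, 138, 140, 140, 141, 29, 25, 31, 31, 33, 36, 35, 39, 35, 140, 136, 136, 134, 137, 135, 135]
-0.18 [139, 138, 136, 138, 136, 138, 88, 39, 40, 42, 45, 60, 72, 103, 53, 140, 137, 135, 134, 136, 136, 103]
-0.21 [136, 133, 139, 136, 136, 135, 72, 34, 34, 38, 45, 50, 55, 67, 55, 139, 138, 89, 88, 90, 91, 88]
```

In the side view there is background where the camera frame would be, so the camera has no physical body. The gripper body spans about ±40 mm, so the tilted reach fits.

Call:
drive_tool --commands '[0.02, 0.004, -0.02, 0, 0, 0, 0.03, 0.024, 0.005, -0.02, 0, 0, 0, 0.03, 0.026, 0.006, -0.02, 0, 0, 0, 0.03, 0.026, 0.006, -0.015, 0, 0, 0, 0.03, 0.026, 0.006, -0.01, 0, 0, 0, 0.03, 0.026, 0.005, -0.01, 0, 0, 0, 0.03, 0.026, 0.005, -0.008, 0, 0, 0, 0.03, 0.025, 0.005, -0.007, 0, 0, 0, 0.03, 0.018, 0.003, -0.005, 0, 0, 0, 0.03, 0.01, 0.002, -0.002, 0, 0, 0, 0.03, 0, 0, 0, 0, 0, 0, 0.03, 0, 0, 0, 0, 0, 0, 0.03]'

```text
time: 5.48
tool_pos: [0.6238, 0.1722, 0.1233]
tcp_rot: [-0.029, 0.938, 0.084, 0.336]
contact_force: [0.0, -1.2, -2.0]
width: 0.442
grasp_force: 35.7
```

Call:
drive_tool --commands '[-0.002, 0, -0.009, 0, 0, 0, 0.03, 0, 0, -0.009, 0, 0, 0, 0.03, 0, 0, -0.006, 0, 0, 0, 0.03, 0, 0, -0.002, 0, 0, 0, 0.03, 0, 0, 0, 0, 0, 0, 0.03, 0, 0, 0, 0, 0, 0, 0.03]'

```text
time: 5.98
tool_pos: [0.6209, 0.177, 0.1054]
tcp_rot: [-0.024, 0.94, 0.083, 0.331]
contact_force: [-0.2, 0.2, -1.4]
width: 0.444
grasp_force: 35.7
```

Call:
drive_tool --commands '[0, 0, -0.0015, 0, 0, 0, 0.03, 0, 0, -0.0015, 0, 0, 0, 0.03, 0, 0, 0, 0, 0, 0, 0.03]'

```text
time: 6.23
tool_pos: [0.6215, 0.1776, 0.1032]
tcp_rot: [-0.023, 0.94, 0.083, 0.331]
contact_force: [0.8, 0.0, -1.0]
width: 0.443
grasp_force: 35.7
```

```bash
python3 - <<'E'
from h import *
from plant import r
s=r.state()
for k in("joint_pos","qvel","joint_efforts","contact_force","wrist_torque","tool_pos"):print(k,s[k].round(3))
print(rotq(s["tcp_rot"])[:,2].round(4))
d=r.get_image("side");pickle.dump(d,open("side2.pkl","wb"));d2=r.get_image("scene")
a=np.hstack([cv2.resize(d2["pixels"][20:240,250:450],(400,440)),cv2.resize(d["pixels"][150:400,180:400],(387,440))]);cv2.imwrite("pics/chk.png",a[:,:,::-1])
E
```

```text
joint_pos [ 0.235  0.287  2.154 -1.069  0.055  2.681]
qvel [-0.001 -0.    -0.003  0.046  0.002 -0.055]
joint_efforts [ 1.8000e-02 -3.4344e+01 -2.1428e+01 -3.1000e-01 -1.2070e+00  2.5000e-01]
contact_force [ 0.843  0.003 -0.96 ]
wrist_torque [-0.132  0.479 -0.041]
tool_pos [0.621 0.178 0.103]
[ 0.6179  0.0981 -0.7801]
```

View pics/chk.png

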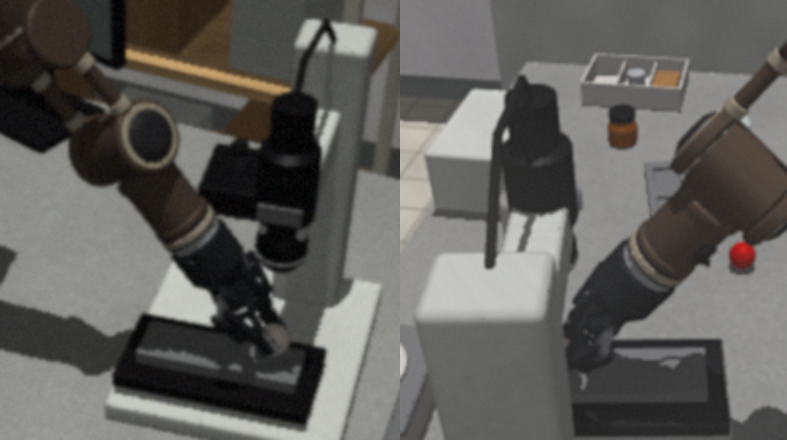

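The side and scene crops show no contact. The stall is J5 reaching its 0.05 limit, with the forearm and tool in line. The fix is a 36° tilt with its lean turned into the arm's own plane, about 15.5° azimuth.

```bash
cat > rot.py <<'E'
from h import *
from plant import r
import sys
t,a=np.radians([float(v) for v in sys.argv[1:3]]);s=r.state()
u=np.array([np.cos(a),np.sin(a),0]);z=np.sin(t)*u-[0,0,np.cos(t)];x=np.cos(t)*u+np.array([0,0,np.sin(t)]);y=np.cross(z,x)
G=np.c_[x,y,z];C=rotq(s["tcp_rot"])
print("rotvec",np.degrees(Ro.from_matrix(G@C.T).as_rotvec()).round(2),"tcp",s["tool_pos"].round(4),s["joint_pos"].round(3))
off=np.array([-.001,0,-.0085])
print("ball now",(s["tool_pos"]+C@off).round(4),"tcp for well2/1/0 rest z.0927",[(np.array([*w,.0927])-G@off).round(4).tolist() for w in((.6155,.1709),(.5524,.1604),(.4893,.1499))],s["contact_force"])
E
python3 rot.py 36 15.5
```

```text
rotvec [0.02 2.81 5.66] tcp [0.6217 0.1777 0.1033] [ 0.235  0.287  2.154 -1.067  0.055  2.68 ]
ball now [0.6157 0.1767 0.1093] tcp for well2/1/0 rest z.0927 [[0.6211, 0.1725, 0.0864], [0.558, 0.162, 0.0864], [0.4949, 0.1515, 0.0864]] [ 0.09730207  0.09513744 -1.13254748]
```

Call:
drive_tool --commands '[0, -0.001, 0, 0, 1, 1.4, 0.03, 0, -0.001, 0, 0, 1, 1.4, 0.03, 0, -0.001, 0, 0, 0.8, 1.4, 0.03, 0, -0.001, 0, 0, 0, 1.4, 0.03, 0, 0, 0, 0, 0, 0, 0.03, 0, 0, 0, 0, 0, 0, 0.03, 0, 0, 0, 0, 0, 0, 0.03]'

```text
time: 6.92
tool_pos: [0.6208, 0.1745, 0.1022]
tcp_rot: [-0.026, 0.942, 0.097, 0.321]
contact_force: [-0.6, -0.1, -1.7]
width: 0.443
grasp_force: 35.7
```

```bash
python3 rot.py 36 15.5
```

```text
rotvec [0.4  1.72 4.03] tcp [0.6208 0.1745 0.1022] [ 0.217  0.285  2.148 -0.377  0.058  1.953]
ball now [0.615  0.1734 0.1083] tcp for well2/1/0 rest z.0927 [[0.6211, 0.1725, 0.0864], [0.558, 0.162, 0.0864], [0.4949, 0.1515, 0.0864]] [-0.62628251 -0.06168882 -1.66939823]
```

```bash
python3 rot.py 35 13|head -1
```

```text
rotvec [0.23 2.68 1.52] tcp [0.6208 0.1745 0.1022] [ 0.217  0.285  2.148 -0.377  0.058  1.953]
```

Call:
drive_tool --commands '[0, -0.0005, 0, 0, 1.2, 0.4, 0.03, 0, -0.0005, 0, 0, 1.2, 0.4, 0.03, 0, -0.0005, 0, 0, 0.6, 0.4, 0.03, 0, 0, 0, 0, 0, 0, 0.03, 0, 0, 0, 0, 0, 0, 0.03]'

```text
time: 7.33
tool_pos: [0.6212, 0.1727, 0.1022]
tcp_rot: [-0.03, 0.948, 0.104, 0.3]
contact_force: [-0.4, -0.0, -1.8]
width: 0.443
grasp_force: 35.7
```

```bash
python3 rot.py 35 13
```

```text
rotvec [0.32 0.11 0.53] tcp [0.6212 0.1727 0.1022] [0.201 0.284 2.122 0.038 0.124 1.517]
ball now [0.6156 0.1715 0.1086] tcp for well2/1/0 rest z.0927 [[0.621, 0.1722, 0.0863], [0.5579, 0.1617, 0.0863], [0.4948, 0.1512, 0.0863]] [-0.39761766 -0.01696149 -1.833311  ]
```

Call:
drive_tool --commands '[0, 0, -0.003, 0, 0, 0, 0.03, 0, 0, -0.003, 0, 0, 0, 0.03, 0, 0, -0.0015, 0, 0, 0, 0.03, 0, 0, 0, 0, 0, 0, 0.03]'

```text
time: 7.67
tool_pos: [0.6201, 0.1727, 0.0934]
tcp_rot: [-0.03, 0.948, 0.105, 0.298]
contact_force: [1.0, 0.6, -0.1]
width: 0.442
grasp_force: 35.7
```

Call:
drive_tool --commands '[0, 0, -0.0015, 0, 0, 0, 0.03, 0, 0, -0.001, 0, 0, 0, 0.03, 0, 0, 0, 0, 0, 0, 0.03]'

```text
time: 7.92
tool_pos: [0.6209, 0.1727, 0.0917]
tcp_rot: [-0.03, 0.948, 0.105, 0.299]
contact_force: [-1.3, -0.8, -1.5]
width: 0.443
grasp_force: 35.7
```

Call:
drive_tool --commands '[0, 0, -0.001, 0, 0, 0, 0.03, 0, 0, -0.001, 0, 0, 0, 0.03, 0, 0, 0, 0, 0, 0, 0.03]'

```text
time: 8.17
tool_pos: [0.6209, 0.1727, 0.0898]
tcp_rot: [-0.03, 0.948, 0.105, 0.299]
contact_force: [0.2, 0.1, -1.3]
width: 0.445
grasp_force: 35.7
```

Call:
drive_tool --commands '[0, 0, -0.001, 0, 0, 0, 0.03, 0, 0, 0, 0, 0, 0, 0.03]'

```text
time: 8.33
tool_pos: [0.621, 0.1727, 0.0889]
tcp_rot: [-0.03, 0.948, 0.105, 0.299]
contact_force: [-0.6, -0.1, -1.7]
width: 0.444
grasp_force: 35.7
```

Call:
drive_tool --commands '[0, 0, -0.001, 0, 0, 0, 0.03, 0, 0, 0, 0, 0, 0, 0.03]'

```text
time: 8.5
tool_pos: [0.6209, 0.1727, 0.0879]
tcp_rot: [-0.03, 0.948, 0.105, 0.299]
contact_force: [-0.3, 1.0, -2.0]
width: 0.44
grasp_force: 35.7
```

Call:
drive_tool --commands '[0, 0, -0.001, 0, 0, 0, 0.03, 0, 0, 0, 0, 0, 0, 0.03]'

```text
time: 8.67
tool_pos: [0.6209, 0.1727, 0.0868]
tcp_rot: [-0.03, 0.948, 0.105, 0.299]
contact_force: [-0.3, -0.2, -1.6]
width: 0.445
grasp_force: 35.7
```

Call:
drive_tool --commands '[0, 0, -0.001, 0, 0, 0, 0.03, 0, 0, 0, 0, 0, 0, 0.03]'

```text
time: 8.83
tool_pos: [0.6209, 0.1727, 0.0858]
tcp_rot: [-0.03, 0.948, 0.105, 0.299]
contact_force: [0.3, -0.2, -1.1]
width: 0.442
grasp_force: 35.7
```

Call:
drive_tool --commands '[0, 0, -0.001, 0, 0, 0, 0.03, 0, 0, 0, 0, 0, 0, 0.03]'

```text
time: 9.0
tool_pos: [0.6214, 0.1728, 0.0854]
tcp_rot: [-0.03, 0.948, 0.105, 0.3]
contact_force: [-1.4, 0.0, 1.0]
width: 0.447
grasp_force: 35.9
```

Call:
drive_tool --commands '[0, 0, -0.001, 0, 0, 0, 0.03, 0, 0, 0, 0, 0, 0, 0.03]'

```text
time: 9.17
tool_pos: [0.6219, 0.173, 0.0852]
tcp_rot: [-0.03, 0.948, 0.105, 0.301]
contact_force: [-4.5, -1.3, 5.9]
width: 0.445
grasp_force: 36.4
```

I felt contact at TCP z ≈ 0.0855, which puts the mouth near 0.078 and agrees with the image's 0.0787. I'll ease off and release.

Call:
drive_tool --commands '[-0.0003, 0, 0.001, 0, 0, 0, 0.03, 0, 0, 0, 0, 0, 0, 0.041, 0, 0, 0, 0, 0, 0, 0.046, 0, 0, 0, 0, 0, 0, 0.054, 0, 0, 0, 0, 0, 0, 0.06, 0, 0, 0, 0, 0, 0, 0.06]'

```text
time: 9.67
tool_pos: [0.6208, 0.1727, 0.085]
tcp_rot: [-0.03, 0.948, 0.105, 0.299]
contact_force: [-0.1, -0.0, 0.3]
width: 0.707
grasp_force: 0.0
```

Call:
drive_tool --commands '[-0.0055, -0.0012, 0.008, 0, 0, 0, 0.06, -0.011, -0.0025, 0.014, 0, 0, 0, 0.06, -0.018, -0.004, 0.018, 0, 0, 0, 0.06, -0.03, -0.006, 0.018, 0, 0, 0, 0.06, -0.034, -0.007, 0.016, 0, 0, 0, 0.06, -0.034, -0.007, 0.018, 0, 0, 0, 0.06, -0.034, -0.007, 0.02, 0, 0, 0, 0.06, -0.03, -0.004, 0.02, 0, 0, 0, 0.06, 0, 0, 0, 0, 0, 0, 0.06, 0, 0, 0, 0, 0, 0, 0.06]'

```text
time: 10.5
tool_pos: [0.4248, 0.1343, 0.2205]
tcp_rot: [-0.031, 0.947, 0.105, 0.304]
contact_force: [-0.1, 0.1, 0.2]
width: 0.702
grasp_force: 0.0
```

```bash
python3 look.py w4; cat > balls.py <<'E'
from h import *
import sys
s,d=pickle.load(open(sys.argv[1]+".pkl","rb"));z=float(sys.argv[2]);c=cam(d,s);im=d["pixels"].astype(int)
m=((im[...,0]-im[...,2]>8)&(im.max(2)>40)&(im[...,0]-im[...,2]<40)).astype(np.uint8);m=cv2.morphologyEx(m,cv2.MORPH_OPEN,np.ones((5,5)))
k,l,st,ce=cv2.connectedComponentsWithStats(m)
for i in range(1,k):
    if st[i,4]>300:
        cs,_=cv2.findContours((l==i).astype(np.uint8),0,2);(x,y),rad=cv2.minEnclosingCircle(max(cs,key=len));print(st[i],round(x,1),round(y,1),round(rad,1),ray(c,(x,y),z).round(4))
E
python3 balls.py w4 .0925; python3 rot.py 35 13|head -1
```

```text
10.5 [0.4248 0.1343 0.2205] x ang 12.75 z [ 0.5682  0.1214 -0.8139] 0.702 [-0.14  0.05  0.19]
[133   0  43  12 344] 154.0 3.0 21.2 [0.6985 0.3664 0.0925]
[ 313   89   39   43 1250] 330.4 110.4 22.0 [0.6167 0.1716 0.0925]
rotvec [0.25 0.34 0.49] tcp [0.4249 0.1343 0.2187] [ 0.207 -0.398  2.461  0.005  0.463  1.554]
```

Ball 1 sits in well2, measured at (0.617,0.172). Now back to the tray for the middle ball.

Call:
drive_tool --commands '[0.007, -0.036, 0, -1.31, 5.68, 0.1, 0.06, 0.007, -0.036, 0, -1.31, 5.68, 0.1, 0.06, 0.007, -0.036, 0, -1.31, 5.68, 0.1, 0.06, 0.007, -0.036, 0, -1.31, 5.68, 0.1, 0.06, 0.007, -0.038, 0, -1.31, 5.68, 0.1, 0.06, 0.007, -0.04, -0.005, -1.31, 5.68, 0.1, 0.06, 0.007, -0.04, -0.01, 0, 0, 0.1, 0.06, 0.007, -0.04, -0.01, 0, 0, 0.1, 0.06, 0.007, -0.04, -0.01, 0, 0, 0.1, 0.06, 0.007, -0.04, -0.01, 0, 0, 0.1, 0.06, 0.007, -0.04, -0.01, 0, 0, 0.1, 0.06, 0.007, -0.04, -0.01, 0, 0, 0.1, 0.06]'

```text
time: 11.55
tool_pos: [0.5073, -0.326, 0.1466]
tcp_rot: [0.001, 0.993, 0.121, 0.003]
contact_force: [0.3, -0.1, 0.2]
width: 0.701
grasp_force: 0.0
```

Call:
drive_tool --commands '[0.003, -0.018, -0.02, 0, 0, 0, 0.06, 0, 0, 0, 0, 0, 0, 0.06, 0, 0, 0, 0, 0, 0, 0.06]'

```text
time: 11.8
tool_pos: [0.5087, -0.3417, 0.1259]
tcp_rot: [-0.0, 0.993, 0.12, 0.002]
contact_force: [-0.2, 0.7, -0.4]
width: 0.7
grasp_force: 0.0
```

```bash
python3 look.py w5;python3 balls.py w5 .03; python3 rot.py 0 14|head -1
```

```text
11.8 [ 0.5087 -0.3417  0.1259] x ang 13.77 z [ 4.2e-03  6.0e-04 -1.0e+00] 0.7 [-0.17  0.7  -0.37]
[ 163  205   64   71 3349] 197.2 238.7 36.8 [ 0.4929 -0.2601  0.03  ]
[ 302  211   59   59 2724] 331.2 239.4 30.1 [ 0.5134 -0.3451  0.03  ]
[ 180  295   49   51 1455] 205.0 320.5 28.4 [ 0.4343 -0.2738  0.03  ]
[ 311  298   41   41 1317] 330.9 318.3 20.9 [ 0.4572 -0.3591  0.03  ]
rotvec [0.05 0.36 0.15] tcp [ 0.5094 -0.3411  0.1277] [-0.663  0.395  1.743  0.004  0.997  0.664]
```

Call:
drive_tool --commands '[0.002, -0.002, -0.035, 0, 0.36, 0, 0.054, 0.002, -0.0022, -0.03, 0, 0, 0, 0.054, 0, 0, -0.025, 0, 0, 0, 0.054, 0, 0, -0.012, 0, 0, 0, 0.054, 0, 0, -0.004, 0, 0, 0, 0.054, 0, 0, 0, 0, 0, 0, 0.054, 0, 0, 0, 0, 0, 0, 0.054]'

```text
time: 12.43
tool_pos: [0.5157, -0.3462, 0.0273]
tcp_rot: [0.004, 0.993, 0.121, 0.003]
contact_force: [0.8, -0.4, -0.1]
width: 0.629
grasp_force: 0.0
```

Call:
drive_tool --commands '[-0.001, 0.0005, -0.003, 0, 0, 0, 0.054, 0, 0, 0, 0, 0, 0, 0.054, 0, 0, 0, 0, 0, 0, 0.054]'

```text
time: 12.68
tool_pos: [0.5142, -0.346, 0.0243]
tcp_rot: [0.004, 0.993, 0.121, 0.003]
contact_force: [-0.4, -0.8, -0.3]
width: 0.63
grasp_force: 0.0
```

Call:
drive_tool --commands '[-0.001, 0.0003, -0.003, 0, -0.4, 0, 0.054, 0, 0, 0, 0, 0, 0, 0.054, 0, 0, 0, 0, 0, 0, 0.03, 0, 0, 0, 0, 0, 0, 0.03, 0, 0, 0, 0, 0, 0, 0.03, 0, 0, 0, 0, 0, 0, 0.03]' --squeeze 35

```text
time: 13.18
tool_pos: [0.5125, -0.3453, 0.0203]
tcp_rot: [0.004, 0.993, 0.121, 0.006]
contact_force: [-1.4, 1.0, 2.2]
width: 0.44
grasp_force: 34.9
```

Call:
drive_tool --commands '[0, 0, 0.015, 0, 0, 0, 0.03, 0, 0, 0.03, 0, 0, 0, 0.03, 0, 0, 0.035, 0, 0, 0, 0.03, 0, 0.005, 0.035, 0, 0, 0, 0.03, -0.009, 0.036, 0.01, 0, 0, -0.1, 0.03, -0.009, 0.036, 0.01, 0, 0, -0.1, 0.03, -0.009, 0.036, 0.01, 0, 0, -0.1, 0.03, -0.009, 0.036, 0.01, 0, 0, -0.1, 0.03, -0.009, 0.036, 0.01, 0, 0, -0.1, 0.03, -0.009, 0.036, 0.01, 0, 0, -0.1, 0.03, -0.009, 0.036, 0.01, 0, 0, -0.1, 0.03, -0.009, 0.036, 0.01, 0, 0, -0.1, 0.03]'

```text
time: 14.18
tool_pos: [0.4395, -0.0506, 0.215]
tcp_rot: [0.003, 0.993, 0.114, 0.006]
contact_force: [0.8, 0.8, -0.7]
width: 0.442
grasp_force: 35.6
```

Call:
drive_tool --commands '[-0.009, 0.034, 0, 1.31, -5.7, 0, 0.03, -0.009, 0.034, 0, 1.31, -5.7, 0, 0.03, -0.009, 0.034, 0, 1.31, -5.7, 0, 0.03, -0.009, 0.034, 0, 1.31, -5.7, 0, 0.03, -0.006, 0.03, 0, 1.31, -5.7, 0, 0.03, 0, 0.005, 0, 1.31, -5.7, 0, 0.03, 0, 0, 0, 0, 0, 0, 0.03, 0, 0, 0, 0, 0, 0, 0.03]'

```text
time: 14.85
tool_pos: [0.3963, 0.1189, 0.2132]
tcp_rot: [-0.03, 0.946, 0.108, 0.303]
contact_force: [1.3, -0.6, -0.9]
width: 0.445
grasp_force: 35.7
```

```bash
python3 rot.py 35 13.5
```

```text
rotvec [0.39 0.56 0.59] tcp [0.3963 0.1189 0.2132] [ 0.165 -0.495  2.526  0.059  0.492  1.464]
ball now [0.3907 0.1177 0.2195] tcp for well2/1/0 rest z.0927 [[0.621, 0.1722, 0.0863], [0.5579, 0.1617, 0.0863], [0.4948, 0.1512, 0.0863]] [ 1.3440999  -0.60910672 -0.89902998]
```

Call:
drive_tool --commands '[0.02, 0.005, -0.016, 0.2, 0.3, 0.3, 0.03, 0.025, 0.007, -0.016, 0.2, 0.3, 0.3, 0.03, 0.025, 0.007, -0.015, 0, 0, 0, 0.03, 0.025, 0.007, -0.014, 0, 0, 0, 0.03, 0.025, 0.007, -0.013, 0, 0, 0, 0.03, 0.022, 0.005, -0.011, 0, 0, 0, 0.03, 0.015, 0.004, -0.008, 0, 0, 0, 0.03, 0.005, 0.001, -0.004, 0, 0, 0, 0.03, 0, 0, 0, 0, 0, 0, 0.03, 0, 0, 0, 0, 0, 0, 0.03]'

```text
time: 15.68
tool_pos: [0.5613, 0.1608, 0.1176]
tcp_rot: [-0.035, 0.947, 0.11, 0.3]
contact_force: [-0.8, -0.3, -1.4]
width: 0.44
grasp_force: 35.7
```

```bash
python3 rot.py 35 13.5
```

```text
rotvec [-0.06  0.1   0.19] tcp [0.5613 0.1608 0.1176] [0.191 0.149 2.253 0.188 0.129 1.351]
ball now [0.5557 0.1595 0.124 ] tcp for well2/1/0 rest z.0927 [[0.621, 0.1722, 0.0863], [0.5579, 0.1617, 0.0863], [0.4948, 0.1512, 0.0863]] [-0.77370572 -0.30030698 -1.38743483]
```

Call:
drive_tool --commands '[-0.0018, 0.0005, 0, -0.8, 3.4, 0, 0.03, -0.0018, 0.0005, -0.002, -0.8, 3.4, 0, 0.03, 0, 0, -0.006, 0, 0, 0, 0.03, 0, 0, -0.007, 0, 0, 0, 0.03, 0, 0, -0.005, 0, 0, 0, 0.03, 0, 0, -0.0015, 0, 0, 0, 0.03, 0, 0, 0, 0, 0, 0, 0.03, 0, 0, 0, 0, 0, 0, 0.03]'

```text
time: 16.35
tool_pos: [0.556, 0.1625, 0.0957]
tcp_rot: [-0.029, 0.963, 0.113, 0.241]
contact_force: [0.5, -0.3, -2.1]
width: 0.449
grasp_force: 35.7
```

```bash
python3 rot.py 28 13.5
```

```text
rotvec [-0.09  0.13  0.11] tcp [0.556  0.1625 0.0957] [0.2   0.202 2.192 0.066 0.257 1.478]
ball now [0.5512 0.1614 0.1027] tcp for well2/1/0 rest z.0927 [[0.6202, 0.172, 0.0857], [0.5571, 0.1615, 0.0857], [0.494, 0.151, 0.0857]] [ 0.47800496 -0.30449933 -2.12362288]
```

Next, down to about 2 mm above the expected contact, then feel for it.

Call:
drive_tool --commands '[0.001, -0.0005, -0.003, 0, 0, 0, 0.03, 0, 0, -0.003, 0, 0, 0, 0.03, 0, 0, -0.002, 0, 0, 0, 0.03, 0, 0, 0, 0, 0, 0, 0.03, 0, 0, 0, 0, 0, 0, 0.03]'

```text
time: 16.77
tool_pos: [0.5578, 0.1622, 0.0883]
tcp_rot: [-0.029, 0.963, 0.113, 0.242]
contact_force: [-0.6, -0.3, -1.7]
width: 0.442
grasp_force: 35.7
```

Call:
drive_tool --commands '[0, 0, -0.001, 0, 0, 0, 0.03, 0, 0, 0, 0, 0, 0, 0.03]'

```text
time: 16.93
tool_pos: [0.558, 0.1623, 0.0875]
tcp_rot: [-0.029, 0.963, 0.113, 0.242]
contact_force: [-0.3, -0.2, -1.9]
width: 0.446
grasp_force: 35.7
```

Call:
drive_tool --commands '[0, 0, -0.001, 0, 0, 0, 0.03, 0, 0, 0, 0, 0, 0, 0.03]'

```text
time: 17.1
tool_pos: [0.5579, 0.1622, 0.0865]
tcp_rot: [-0.029, 0.963, 0.113, 0.242]
contact_force: [-1.0, 0.6, -1.6]
width: 0.443
grasp_force: 35.7
```

Call:
drive_tool --commands '[0, 0, -0.001, 0, 0, 0, 0.03, 0, 0, 0, 0, 0, 0, 0.03]'

```text
time: 17.27
tool_pos: [0.5579, 0.1622, 0.0854]
tcp_rot: [-0.029, 0.963, 0.113, 0.242]
contact_force: [-1.0, -0.3, -1.3]
width: 0.442
grasp_force: 35.7
```

Call:
drive_tool --commands '[0, 0, -0.001, 0, 0, 0, 0.03, 0, 0, 0, 0, 0, 0, 0.03]'

```text
time: 17.43
tool_pos: [0.5578, 0.1622, 0.0844]
tcp_rot: [-0.029, 0.963, 0.113, 0.242]
contact_force: [0.2, -0.7, -1.4]
width: 0.44
grasp_force: 35.7
```

Call:
drive_tool --commands '[0, 0, -0.001, 0, 0, 0, 0.03, 0, 0, 0, 0, 0, 0, 0.03]'

```text
time: 17.6
tool_pos: [0.5578, 0.1622, 0.0834]
tcp_rot: [-0.029, 0.963, 0.113, 0.242]
contact_force: [0.1, -0.7, -0.9]
width: 0.449
grasp_force: 35.7
```

Call:
drive_tool --commands '[0, 0, -0.001, 0, 0, 0, 0.03, 0, 0, 0, 0, 0, 0, 0.03]'

```text
time: 17.77
tool_pos: [0.5582, 0.1623, 0.0827]
tcp_rot: [-0.029, 0.963, 0.113, 0.242]
contact_force: [-0.4, -0.1, -1.5]
width: 0.44
grasp_force: 35.9
```

Call:
drive_tool --commands '[0, 0, -0.001, 0, 0, 0, 0.03, 0, 0, 0, 0, 0, 0, 0.03]'

```text
time: 17.93
tool_pos: [0.5588, 0.1624, 0.0825]
tcp_rot: [-0.029, 0.963, 0.113, 0.243]
contact_force: [-2.7, -1.0, 3.8]
width: 0.445
grasp_force: 36.4
```

Contact again: the force went from −1.5 to +3.8 N and the motion stalled, so I'll release and retreat.

Call:
drive_tool --commands '[-0.0003, 0, 0.0007, 0, 0, 0, 0.03, 0, 0, 0, 0, 0, 0, 0.041, 0, 0, 0, 0, 0, 0, 0.046, 0, 0, 0, 0, 0, 0, 0.054, 0, 0, 0, 0, 0, 0, 0.06, 0, 0, 0, 0, 0, 0, 0.06]'

```text
time: 18.43
tool_pos: [0.5577, 0.1623, 0.0822]
tcp_rot: [-0.029, 0.963, 0.113, 0.242]
contact_force: [-0.4, 0.5, -0.0]
width: 0.698
grasp_force: 0.0
```

Call:
drive_tool --commands '[-0.005, -0.0011, 0.009, 0, 0, 0, 0.06, -0.009, -0.002, 0.016, 0, 0, 0, 0.06, -0.018, -0.004, 0.025, 0, 0, 0, 0.06, -0.026, -0.006, 0.025, 0, 0, 0, 0.06, -0.03, -0.007, 0.022, 0, 0, 0, 0.06, -0.03, -0.007, 0.02, 0, 0, 0, 0.06, -0.02, -0.007, 0.016, 0, 0, 0, 0.06, 0, 0, 0, 0, 0, 0, 0.06, 0, 0, 0, 0, 0, 0, 0.06]'

```text
time: 19.18
tool_pos: [0.4201, 0.1282, 0.2171]
tcp_rot: [-0.029, 0.963, 0.113, 0.245]
contact_force: [0.1, -0.4, -0.1]
width: 0.703
grasp_force: 0.0
```

```bash
python3 look.py w6; python3 balls.py w6 .0925; python3 rot.py 0 14|head -1
```

```text
19.1833 [0.4201 0.1282 0.2171] x ang 13.36 z [ 0.4644  0.111  -0.8787] 0.703 [ 0.14 -0.39 -0.09]
[ 312   45   41   46 1174] 329.4 68.7 23.9 [0.6165 0.1714 0.0925]
[ 300  114   49   50 1891] 324.0 138.9 25.1 [0.5549 0.1613 0.0925]
rotvec [-6.76 27.57  0.62] tcp [0.4202 0.1282 0.2161] [ 0.177 -0.354  2.395  0.048  0.607  1.482]
```

Call:
drive_tool --commands '[0.001, -0.035, 0, -1.35, 5.51, 0.12, 0.06, 0.001, -0.037, 0, -1.35, 5.51, 0.12, 0.06, 0.001, -0.037, 0, -1.35, 5.51, 0.12, 0.06, 0.001, -0.037, -0.005, -1.35, 5.51, 0.12, 0.06, 0.001, -0.037, -0.01, -1.35, 5.51, 0.12, 0.06, 0.002, -0.037, -0.01, 0, 0, 0, 0.06, 0.002, -0.037, -0.012, 0, 0, 0, 0.06, 0.002, -0.037, -0.012, 0, 0, 0, 0.06, 0.002, -0.037, -0.012, 0, 0, 0, 0.06, 0.001, -0.037, -0.012, 0, 0, 0, 0.06, 0.001, -0.037, -0.012, 0, 0, 0, 0.06]'

```text
time: 20.15
tool_pos: [0.4345, -0.2787, 0.127]
tcp_rot: [-0.001, 0.993, 0.122, -0.002]
contact_force: [0.8, 0.6, 0.5]
width: 0.701
grasp_force: 0.0
```

Call:
drive_tool --commands '[0, 0, 0, 0, 0, 0, 0.06, 0, 0, 0, 0, 0, 0, 0.06]'

```text
time: 20.32
tool_pos: [0.4339, -0.2782, 0.1269]
tcp_rot: [-0.002, 0.993, 0.12, -0.003]
contact_force: [-0.5, 0.4, 0.0]
width: 0.702
grasp_force: 0.0
```

```bash
python3 look.py w7;python3 balls.py w7 .03; python3 rot.py 0 14|head -1
```

```text
20.3167 [ 0.4339 -0.2782  0.1269] x ang 13.78 z [-0.0064  0.0029 -1.    ] 0.702 [-0.5   0.4   0.05]
[ 295  212   59   59 2704] 323.6 241.5 29.9 [ 0.4346 -0.2769  0.03  ]
[ 429  218   47   44 1581] 452.0 239.0 23.2 [ 0.4566 -0.3581  0.03  ]
rotvec [-0.16 -0.34  0.12] tcp [ 0.434  -0.2769  0.1276] [-0.652  0.231  1.967 -0.002  0.95   0.678]
```

Call:
drive_tool --commands '[0.0006, -0.0004, -0.035, -0.1, -0.3, 0, 0.054, 0, 0, -0.03, 0, 0, 0, 0.054, 0, 0, -0.025, 0, 0, 0, 0.054, 0, 0, -0.01, 0, 0, 0, 0.054, 0, 0, -0.004, 0, 0, 0, 0.054, 0, 0, 0, 0, 0, 0, 0.054, 0, 0, 0, 0, 0, 0, 0.054, 0, 0, 0, 0, 0, 0, 0.054]'

```text
time: 21.03
tool_pos: [0.4369, -0.278, 0.028]
tcp_rot: [0.002, 0.993, 0.122, 0.003]
contact_force: [0.5, -0.0, -0.1]
width: 0.632
grasp_force: 0.0
```

Call:
drive_tool --commands '[-0.001, 0, -0.004, 0, 0, 0, 0.054, 0, 0, -0.002, 0, 0, 0, 0.054, 0, 0, 0, 0, 0, 0, 0.054, 0, 0, 0, 0, 0, 0, 0.054]'

```text
time: 21.37
tool_pos: [0.4342, -0.2773, 0.0204]
tcp_rot: [0.001, 0.993, 0.122, 0.001]
contact_force: [0.5, -0.7, -0.7]
width: 0.632
grasp_force: 0.0
```

Call:
drive_tool --commands '[0, 0, 0, 0, 0, 0, 0.03, 0, 0, 0, 0, 0, 0, 0.03, 0, 0, 0, 0, 0, 0, 0.03, 0, 0, 0, 0, 0, 0, 0.03]' --squeeze 35

```text
time: 21.7
tool_pos: [0.4348, -0.2779, 0.0207]
tcp_rot: [0.002, 0.993, 0.122, 0.002]
contact_force: [0.6, -2.1, 1.8]
width: 0.446
grasp_force: 35.0
```

Call:
drive_tool --commands '[0, 0, 0.015, 0, 0, 0, 0.03, 0, 0, 0.03, 0, 0, 0, 0.03, 0, 0, 0.035, 0, 0, 0, 0.03, 0, 0.005, 0.035, 0, 0, 0, 0.03, 0.004, 0.037, 0.006, 0, 0, -0.3, 0.03, 0.004, 0.037, 0.006, 0, 0, -0.3, 0.03, 0.004, 0.037, 0.006, 0, 0, -0.3, 0.03, 0.004, 0.037, 0.006, 0, 0, -0.3, 0.03, 0.005, 0.038, 0.006, 0, 0, -0.3, 0.03, 0.005, 0.038, 0, 0, 0, -0.3, 0.03, 0.005, 0.038, 0, 0, 0, -0.3, 0.03, 0.005, 0.038, 0, 0, 0, -0.3, 0.03]'

```text
time: 22.7
tool_pos: [0.4694, 0.0297, 0.165]
tcp_rot: [0.001, 0.995, 0.101, 0.001]
contact_force: [0.8, 0.6, -0.9]
width: 0.443
grasp_force: 35.6
```

Call:
drive_tool --commands '[0.005, 0.038, -0.008, 0, 0, -0.3, 0.03, 0.005, 0.038, -0.012, 0, 0, -0.3, 0.03, 0.005, 0.034, -0.016, 0, 0, -0.3, 0.03, 0.003, 0.012, -0.02, 0, 0, -0.3, 0.03, 0.001, 0, -0.01, 0, 0, 0, 0.03, 0, 0, 0, 0, 0, 0, 0.03, 0, 0, 0, 0, 0, 0, 0.03, 0, 0, 0, 0, 0, 0, 0.03]'

```text
time: 23.37
tool_pos: [0.4894, 0.1487, 0.0996]
tcp_rot: [0.001, 0.996, 0.09, 0.001]
contact_force: [1.0, -0.4, -0.5]
width: 0.442
grasp_force: 35.6
```

```bash
python3 rot.py 0 10
```

```text
rotvec [ 0.15  0.16 -0.32] tcp [0.4894 0.1487 0.0996] [ 0.212  0.264  1.995 -0.004  0.88   1.605]
ball now [0.4884 0.1486 0.1081] tcp for well2/1/0 rest z.0927 [[0.6165, 0.1711, 0.0842], [0.5534, 0.1606, 0.0842], [0.4903, 0.1501, 0.0842]] [ 0.99471224 -0.36911144 -0.45323142]
```

Expected contact is at TCP z ≈ 0.082–0.083.

Call:
drive_tool --commands '[0.0004, 0.0013, -0.005, 0, 0, 0, 0.03, 0, 0, -0.004, 0, 0, 0, 0.03, 0, 0, -0.003, 0, 0, 0, 0.03, 0, 0, -0.001, 0, 0, 0, 0.03, 0, 0, 0, 0, 0, 0, 0.03, 0, 0, 0, 0, 0, 0, 0.03]'

```text
time: 23.87
tool_pos: [0.4897, 0.1509, 0.0863]
tcp_rot: [0.001, 0.996, 0.09, 0.001]
contact_force: [-0.6, -0.6, -1.7]
width: 0.444
grasp_force: 35.6
```

Call:
drive_tool --commands '[0, 0, -0.001, 0, 0, 0, 0.03, 0, 0, 0, 0, 0, 0, 0.03]'

```text
time: 24.03
tool_pos: [0.4897, 0.1511, 0.0853]
tcp_rot: [0.001, 0.996, 0.091, 0.001]
contact_force: [0.0, 0.3, -1.6]
width: 0.448
grasp_force: 35.6
```

Call:
drive_tool --commands '[0, 0, -0.001, 0, 0, 0, 0.03, 0, 0, 0, 0, 0, 0, 0.03]'

```text
time: 24.2
tool_pos: [0.4896, 0.1511, 0.0842]
tcp_rot: [0.001, 0.996, 0.091, 0.001]
contact_force: [0.5, -0.1, -1.1]
width: 0.445
grasp_force: 35.6
```

Call:
drive_tool --commands '[0, 0, -0.001, 0, 0, 0, 0.03, 0, 0, 0, 0, 0, 0, 0.03]'

```text
time: 24.37
tool_pos: [0.4895, 0.1511, 0.0831]
tcp_rot: [0.001, 0.996, 0.091, 0.001]
contact_force: [-0.7, 0.2, -1.7]
width: 0.445
grasp_force: 35.6
```

Call:
drive_tool --commands '[0, 0, -0.001, 0, 0, 0, 0.03, 0, 0, 0, 0, 0, 0, 0.03]'

```text
time: 24.53
tool_pos: [0.4899, 0.1511, 0.0825]
tcp_rot: [0.001, 0.996, 0.091, 0.001]
contact_force: [-0.4, -0.2, -0.3]
width: 0.447
grasp_force: 35.9
```

Call:
drive_tool --commands '[0, 0, -0.001, 0, 0, 0, 0.03, 0, 0, 0, 0, 0, 0, 0.03]'

```text
time: 24.7
tool_pos: [0.4902, 0.1512, 0.0823]
tcp_rot: [0.001, 0.996, 0.091, 0.002]
contact_force: [-2.0, -0.1, 5.9]
width: 0.441
grasp_force: 36.3
```

Contact felt at the expected height. I'll release, rise straight up, back off and look.

Call:
drive_tool --commands '[0, 0, 0.0007, 0, 0, 0, 0.03, 0, 0, 0, 0, 0, 0, 0.041, 0, 0, 0, 0, 0, 0, 0.046, 0, 0, 0, 0, 0, 0, 0.054, 0, 0, 0, 0, 0, 0, 0.06, 0, 0, 0, 0, 0, 0, 0.06]'

```text
time: 25.2
tool_pos: [0.4896, 0.151, 0.0818]
tcp_rot: [0.001, 0.996, 0.091, 0.001]
contact_force: [-0.4, -1.1, 0.4]
width: 0.701
grasp_force: 0.0
```

Call:
drive_tool --commands '[0, 0, 0.01, 0, 0, 0, 0.06, 0, 0, 0.02, 0, 0, 0, 0.06, 0, 0, 0.035, 0, 0, 0, 0.06, -0.01, -0.02, 0.03, 0, 0, 0, 0.06, -0.02, -0.03, 0.01, 0.8, -5, 0, 0.06, -0.025, -0.025, 0.01, 0.8, -5, 0, 0.06, -0.02, 0.01, 0.01, 0.8, -5, 0, 0.06, -0.01, 0.01, 0.01, 0.8, -5, 0, 0.06, 0, 0.01, 0, 0.8, -5, 0, 0.06, 0, 0, 0, 0, 0, 0, 0.06, 0, 0, 0, 0, 0, 0, 0.06]'

```text
time: 26.12
tool_pos: [0.4037, 0.1062, 0.2172]
tcp_rot: [-0.014, 0.971, 0.089, 0.22]
contact_force: [0.5, 0.2, 0.6]
width: 0.702
grasp_force: 0.0
```

```bash
python3 look.py w8; python3 balls.py w8 .0925; python3 - <<'E'
from h import *
from plant import r
d=r.get_image("scene");c=cam(d);d0=pickle.load(open("d0.pkl","rb"))[1]["scene"]
df=cv2.absdiff(d["pixels"],d0["pixels"]).max(2)>40
k,l,st,ce=cv2.connectedComponentsWithStats(df.astype(np.uint8))
print([ (st[i].tolist()) for i in range(1,k) if st[i,4]>40])
for n,p,z in(("small",(.4550,-.3596),.025),("roller",(.493,-.262),.04)):
    u,v=proj(c,[*p,z]).astype(int);print(n,df[v-10:v+10,u-10:u+10].sum())
E
```

```text
26.1167 [0.4037 0.1062 0.2172] x ang 10.62 z [ 0.4246  0.0655 -0.903 ] 0.702 [0.45 0.25 0.61]
[ 270    4   41   38 1071] 289.4 24.8 21.5 [0.6206 0.1736 0.0925]
[ 264   77   50   51 1948] 288.1 102.4 25.9 [0.5551 0.1618 0.0925]
[ 261  158   50   51 2022] 285.8 182.7 25.9 [0.4907 0.151  0.0925]
[[101, 0, 27, 15, 259], [140, 0, 36, 27, 285], [168, 0, 29, 25, 236], [217, 13, 20, 10, 51], [199, 18, 57, 24, 707], [116, 25, 38, 69, 931], [141, 27, 18, 17, 112], [152, 40, 61, 89, 2827], [233, 59, 10, 10, 49], [256, 62, 14, 14, 46], [248, 68, 26, 18, 126], [256, 77, 19, 13, 69], [246, 86, 58, 69, 1909], [93, 89, 31, 20, 90], [159, 128, 151, 95, 3499], [98, 150, 22, 25, 305], [330, 179, 14, 10, 120], [223, 182, 13, 14, 109], [355, 184, 14, 10, 117], [139, 186, 46, 29, 328], [38, 187, 193, 230, 9776], [378, 189, 14, 14, 141], [329, 191, 15, 6, 51], [354, 196, 14, 6, 45], [0, 253, 22, 50, 726], [220, 306, 17, 14, 175], [222, 317, 17, 10, 58], [234, 342, 18, 16, 198], [261, 348, 19, 15, 204], [237, 353, 17, 12, 65], [264, 359, 18, 11, 61]]
small 0
roller 0
```

All three balls are in their wells. The small ball, the roller and everything else on the table are unchanged, and the arm is clear.

```bash
python3 -c "
from plant import r
print(r.finish_job())"
```

```text
the job is handed in; nothing more can be done
None
```

The three large ceramic balls are loaded, one in each carrier well; each was lowered until it rested on the well bottom (at most about 6 N read at the wrist) before release, nothing else on the table moved, and the job was handed in at about 26 s.

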